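# Clamp the amber filter plate in its inspection jig

### The job

Two identical inspection jigs stand on the bench with their red-handled cam levers open, one holding an amber filter plate and one a blue plate. Flip the lever of the amber plate's jig over its high point until it snaps closed, leaving the amber plate seated in its nest and the blue plate's jig open as it is.

Things in the scene. Friction and masses are not known exactly. Their poses are not given: they have to be found in the camera images.
- jig_amber: Fixed jig holding the amber plate: aluminium base 150 x 84 x 12 mm. Origin: centre of its underside, on the bench; z up, x along its length, y across. Two grey posts (24 x 10 mm, top 86 mm above the bench) at x = 0, y = +-30 mm carry the lever's hinge (axis y, at x = 0, 70 mm up). Lever: 12 mm rod, 16 mm red sleeve, 24 mm red ball centred 90 mm from the hinge.
- lever_amber (a joint): Its cam lever, rad, swinging in the jig's x-z plane. 0 = open: leans 25 deg to -x (ball x = -38, 152 mm up). Grows over the top to +x: 0.44 vertical, 1.08 high point, 1.80 closed stop (ball x = +88, 89 mm up). A spring resists to the high point (under 0.6 N m; 6 to 15 N push at the ball), then snaps it closed; released earlier it springs open. Push it to +x with shut fingers.
- amber_plate: Loose amber filter plate 110 x 36 x 8 mm lying in the jig's shallow nest (4 mm lips) under the lever, underside 12 mm above the bench, long side along the jig's x. Origin: centre of its underside. When the lever closes, a rubber pad presses the plate down.
- lever_blue (a joint): Cam lever of the blue plate's jig, rad, same meaning as lever_amber: 0 = open, and so it stays. That jig is identical but for its 110 x 36 x 8 mm blue plate, with its own yaw, on the other side (left or right) of the robot's x axis from the amber one, centres at least 280 mm apart.
Things that resemble listed ones, but are neither listed nor needed, are in the scene too. Leave any pink or yellow look-alike of the part that bears lever_blue alone.

How it is judged:
By the outcome, as a careful person would: the job done as asked, in the order asked, and still so for the second after the job is handed in, with the robot touching nothing.
It also fails if it takes over 32 s, if anything falls off the work surface, if the arm or the gripper's body presses on something with over 40 N, if the wrist force passes 120 N, or if a joint passes its speed limit or range.

### The arm

A 6-joint arm with a two-finger parallel gripper is mounted at the origin on the work surface. World frame = base frame: x ahead of the robot, y to its left, z up, the work surface at z = 0. Lengths are in mm, angles in rad, forces in N, time in s.
With the tool pointing down it reaches from about 400 to 925 mm from the base axis. Payload 12.5 kg.
Tool frame: the origin (TCP) lies midway between the tips of the shut fingers; the grasp point (between the pads) lies 19 mm behind it (env.tcp_to_grasp is the distance from the TCP to the grasp point, in mm); z points along the fingers, y is the line along which they close (so a half turn about z gives the same grasp; the last joint's range is limited). The gripper opens to 95 mm and grips with 3 to 60 N. Pads are 20 mm wide; open, the fingers measure 119 mm over their backs; the gripper's body (75 mm by 180 mm) begins 59 mm behind the grasp point.
Start: joints at [-1.354, 0.491, 1.559, -0, 1.092, -0.106], TCP at [198.288, -592.73, 214.661] pointing down, gripper open.
Joint ranges: [-3.1, 3.1], [-0.84, 2.19], [0.05, 2.79], [-1.13, 4.28], [0.06, 2.93], [-2.69, 2.69]. Speed limits (rad/s): [2.22, 2.22, 2.79, 3.14, 3.14, 3.14].

### API

Orientations are given as [roll, pitch, yaw] about the fixed x, y, z axes, in that order (R = Rz(yaw) Ry(pitch) Rx(roll)).
In Python, from cell import env gives the robot as it stands. The module is installed in compiled form; this text tells all that it offers.
- The arm moves only by the tool step_arm, never from a script. Its argument "plan" is a list that holds one entry, the list of rows, each a list of 5 numbers: the shift along the tool's x, y, z in mm, then the turn about the tool's z in degrees, then the opening, from -1 (shut) to 1 (fully open). A call has 1 to 8 rows; each row is the pose to reach, as a shift and turn from the pose commanded when the call began, along the tool's axes at that moment; what a row does not reach only later rows make up. A row lasts 1/12 s, in which the tool goes at most 41.7 mm and 7.16 degrees, less where a joint would pass 70% of its speed; a pose out of reach is approached as far as the arm can. A call with a gripper value outside its range is refused whole. The fingers move at their own pace and stop on an object; the grip force is fixed at half the most. Time passes only in rows, so rows that repeat a pose let the fingers close. It gives the time, the measured TCP pose, the force, the opening and the grip force at its end, in the units of the state.
- env.state(): the state, without advancing time (a new reading comes with each control period).
- env.read_camera(name): name is "side" or "top" or "wrist"; returns the picture (420x560x3 uint8, blue, green, red); there is no depth.
- env.get_calibration(name): a dict with "K" (3x3 intrinsics, pixels), "extrinsics" (4x4, takes a point from world to camera coordinates). Camera axes: x right, y up, looking along -z (the intrinsics and any distortion apply to the point x, -y, -z); pixel columns grow to the right and rows downward; lengths in mm; the calibration is good to about 2 mm. A picture is of the moment at which its call begins: read the wrist's pose just before it. get_calibration takes no time and is no camera call; for the wrist camera it gives the pose at the moment of the call.
- env.job_done(): hands the job in; it is judged then, once.
The state is a dict: "t": time; "joints": joint angles; "qvel": joint speeds; "tau": joint torques, N m; "eef_pos": TCP position; "tcp_rot": TCP orientation; "ft_force": force on the tool from outside, world axes, zero at the start; "moment": the same for the moment, N m; "opening": opening from 0.0 (shut) to 1.0 (fully open); "grip_force": force on a finger pad.
Only numpy, scipy, OpenCV 4.12 (cv2) and the standard library are available. Lean on these libraries where they do the work, as an engineer would, in place of code of your own. Each camera call takes 0.05 s, during which the arm holds its last target. There are 200 camera calls.

## Working session

There is one attempt and no reset: what is moved stays moved. The work goes in short steps, Python scripts to look and compute and a tool call to move; the robot and the scene stay as the last step left them, time stands still between calls to the robot, and variables do not carry over. Pictures are saved under pics/ and viewed, at most 10 in all, crops included, and the job is handed in when it is done.

Besides the shell and the picture viewer there is one more tool, called as name(argument=value, ...) on one line, values as JSON. step_arm: Moves the arm, as the interface text tells. Its arguments: {"type":"object","properties":{"plan":{"type":"array"}},"required":["plan"]}

```bash
mkdir -p pics
python3 - <<'E'
from cell import env
import cv2
for n in ["top","side"]:
    cv2.imwrite(f"pics/{n}0.png",env.read_camera(n))
    c=env.get_calibration(n); print(n,c)
s=env.state(); print(s)
E
```

```text
top {'K': array([[465.63190265,   0.        , 282.07109705],
       [  0.        , 465.63190265, 213.05630083],
       [  0.        ,   0.        ,   1.        ]]), 'extrinsics': array([[ 1.37121377e-02, -9.99807747e-01,  1.40159438e-02,
         1.68700734e+02],
       [ 9.89271817e-01,  1.56038582e-02,  1.45250787e-01,
        -5.08976359e+02],
       [-1.45441565e-01,  1.18738794e-02,  9.89295589e-01,
        -1.32886582e+03],
       [ 0.00000000e+00,  0.00000000e+00,  0.00000000e+00,
         1.00000000e+00]])}
side {'K': array([[429.944463  ,   0.        , 275.95717542],
       [  0.        , 429.944463  , 219.26104903],
       [  0.        ,   0.        ,   1.        ]]), 'extrinsics': array([[-9.43186349e-01, -3.32263850e-01,  4.94122821e-04,
         5.35438090e+02],
       [ 1.68367750e-01, -4.76656810e-01,  8.62815499e-01,
        -6.97769831e+01],
       [-2.86446873e-01,  8.13878995e-01,  5.05518714e-01,
        -1.07612028e+03],
       [ 0.00000000e+00,  0.00000000e+00,  0.00000000e+00,
         1.00000000e+00]])}
{'t': 0.1, 'joints': array([-1.35360030e+00,  4.91523440e-01,  1.55934965e+00,  2.98344891e-05,
        1.09170572e+00, -1.05643294e-01]), 'qvel': array([ 0.00260486, -0.00185171, -0.00259377,  0.00070602, -0.00024883,
       -0.00104554]), 'tau': array([ 2.64381422e-03, -6.13622904e+01, -2.58605361e+01,  6.93144067e-02,
        4.70276386e-02, -4.50230129e-05]), 'eef_pos': array([ 198.2481114 , -592.51828847,  214.11855515]), 'tcp_rot': array([-3.14061478e+00, -1.30301982e-04,  3.22825495e-01]), 'ft_force': array([-0.12677149,  0.41487246,  0.03335307]), 'moment': array([0.01435364, 0.02931807, 0.03325717]), 'grip_force': 0.0, 'opening': 0.9999107247585961}
```

View pics/top0.png

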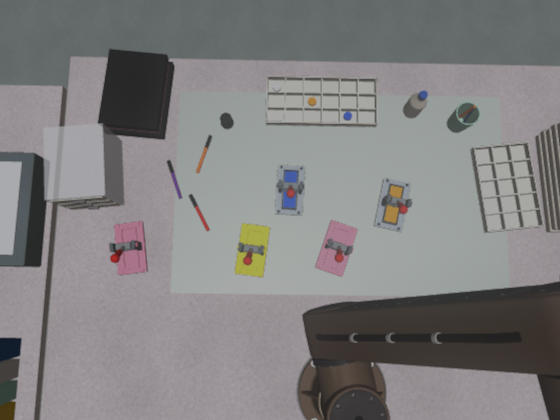

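View pics/side0.png

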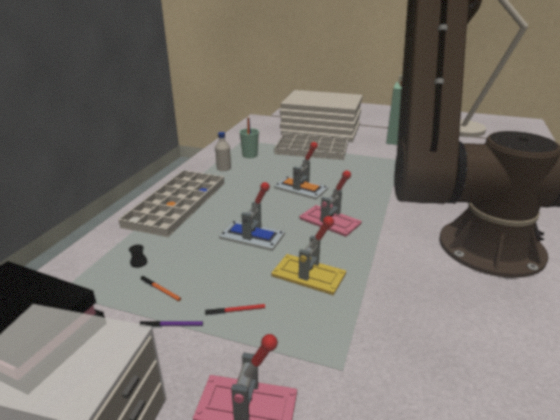

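The top view shows the amber jig at about (393,204), the blue one at (290,190), and pink and yellow decoys below them. I'll enlarge the amber jig in both views.

Run:
```python
import cv2,numpy as np
a=cv2.imread("pics/top0.png")[170:240,300:420]; b=cv2.imread("pics/side0.png")[135:205,265:365]
a=cv2.resize(a,None,fx=6,fy=6,interpolation=cv2.INTER_CUBIC)[:, :]
cv2.imwrite("pics/topc.png",cv2.resize(cv2.imread("pics/top0.png")[172:242,365:435],None,fx=8,fy=8,interpolation=cv2.INTER_CUBIC))
```

```text
(no output)
```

View pics/topc.png

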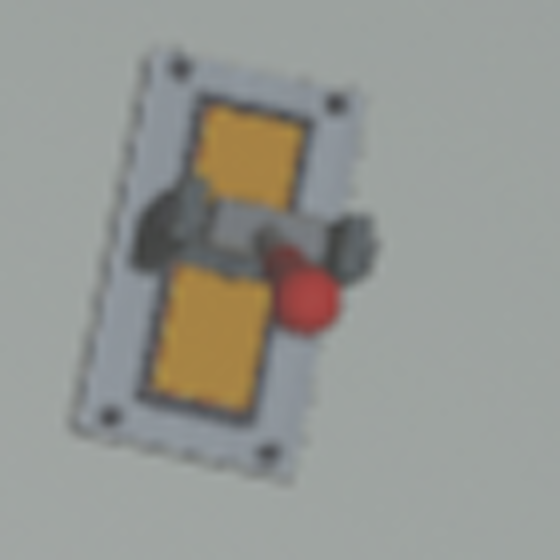

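The crop gives the base corners at about (148,48), (362,92), (290,483) and (72,430), with the ball at (305,298) leaning toward the robot.

```bash
cat > h.py <<'E'
from cell import env
import numpy as np
def ray(n,u,v,z,c=None):
    c=c or env.get_calibration(n); K=c["K"];E=c["extrinsics"];R=E[:3,:3];t=E[:3,3]
    d=R.T@np.array([(u-K[0,2])/K[0,0],-(v-K[1,2])/K[1,1],-1]); o=-R.T@t
    return o+d*(z-o[2])/d[2]
def proj(n,p):
    c=env.get_calibration(n);K=c["K"];E=c["extrinsics"];q=E[:3,:3]@p+E[:3,3]
    return K[0,2]+K[0,0]*q[0]/-q[2],K[1,2]-K[1,1]*q[1]/-q[2]
E
python3 - <<'E'
from h import *
P=np.array([ray("top",365+(u+.0)/8,172+v/8,12) for u,v in [(148,48),(362,92),(290,483),(72,430)]])
print(P.round(1)); c=P.mean(0)
d1=P[0]-P[3];d2=P[1]-P[2];d=(d1+d2)/2
print(c,np.linalg.norm(d1),np.linalg.norm(d2),np.linalg.norm(P[0]-P[1]))
y=np.arctan2(d[1],d[0]);w=P[0]-P[1]; y2=np.arctan2(w[1],w[0])-np.pi/2
print("yaw",y,y2)
y=(2*y+y2)/3
R=np.array([[np.cos(y),-np.sin(y)],[np.sin(y),np.cos(y)]])
b=ray("top",365+305/8,172+298/8,152)
print("ball",b,"pred",c[:2]+R@[-38,0])
print("side ball",proj("side",np.r_[c[:2]+R@[-38,0],152]))
s=env.state();print(s["eef_pos"],s["tcp_rot"])
E
```

```text
[[ 622.  -129.5   12. ]
 [ 606.4 -210.4   12. ]
 [ 457.5 -179.6   12. ]
 [ 476.1  -98.5   12. ]]
[ 540.47284219 -154.50042275   12.        ] 149.21115651816731 152.07567484108742 82.31162417673374
yaw -0.2066719646333576 -0.19108635703787802
ball [ 504.87539549 -148.20388863  152.        ] pred [ 503.24150156 -146.89599807]
side ball (np.float64(313.29115285939406), np.float64(145.69000135043356))
[ 198.2481114  -592.51828847  214.11855515] [-3.14061478e+00 -1.30301982e-04  3.22825495e-01]
```

step_arm(plan=[[[30,-27,0,4,-1],[60,-54,0,8,-1],[90,-81,0,12,-1],[120,-107,0,16,-1],[150,-134,0,20,-1],[180,-161,0,24,-1],[210,-188,0,28,-1],[240,-215,0,30,-1]]])

```text
t: 0.77
eef_pos: [358.1, -310.9, 214.6]
tcp_rot: [-3.141, 0.0, -0.205]
ft_force: [0.9, -0.4, 0.4]
opening: 0.498
grip_force: 0.0
```

```bash
cat >> h.py <<'E'
def togo(p):
    from scipy.spatial.transform import Rotation as Ro
    s=env.state();R=Ro.from_euler("xyz",s["tcp_rot"]).as_matrix()
    print(s["t"],s["eef_pos"].round(1),s["tcp_rot"].round(3),s["ft_force"].round(1),s["opening"].round(2),"go",(R.T@(np.array(p)-s["eef_pos"])).round(1))
def jig(x,y,z,yaw=-.2):
    return [540.5+x*np.cos(yaw)-y*np.sin(yaw),-154.5+x*np.sin(yaw)+y*np.cos(yaw),z]
E
python3 -c "
from h import *
togo(jig(-85,0,214))"
```

```text
Traceback (most recent call last):
  File "h.py", line 13, in togo
    print(s["t"],s["eef_pos"].round(1),s["tcp_rot"].round(3),s["ft_force"].round(1),s["opening"].round(2),"go",(R.T@(np.array(p)-s["eef_pos"])).round(1))
                                                                                    ^^^^^^^^^^^^^^^^^^
AttributeError: 'float' object has no attribute 'round'
```

step_arm(plan=[[[12,-37,0,0,-1],[24,-74,0,0,-1],[36,-111,0,0,-1],[48,-148,0,0,-1],[58,-180,0,0,-1],[62,-191,0,0,-1],[62,-191,0,0,-1],[62,-191,0,0,-1]]])

```text
t: 1.43
eef_pos: [456.4, -137.9, 214.4]
tcp_rot: [3.141, 0.0, -0.199]
ft_force: [-0.1, -0.5, 0.4]
opening: 0.007
grip_force: 0.0
```

```bash
sed -i 's/,s\["opening"\].round(2)/,s["opening"]/' h.py
python3 - <<'E'
from h import *
import cv2
togo(jig(-85,0,132))
a=env.read_camera("top")[150:260,340:450]
b=env.read_camera("side")[90:200,250:360]
w=env.read_camera("wrist")
cv2.imwrite("pics/m1.png",np.hstack([cv2.resize(a,(400,400)),cv2.resize(b,(400,400))]))
E
```

```text
1.4333 [ 456.4 -137.9  214.4] [ 3.141  0.    -0.199] [-0.1 -0.5  0.4] 0.006683899708257878 go [ 0.7 -0.4 82.4]
```

View pics/m1.png

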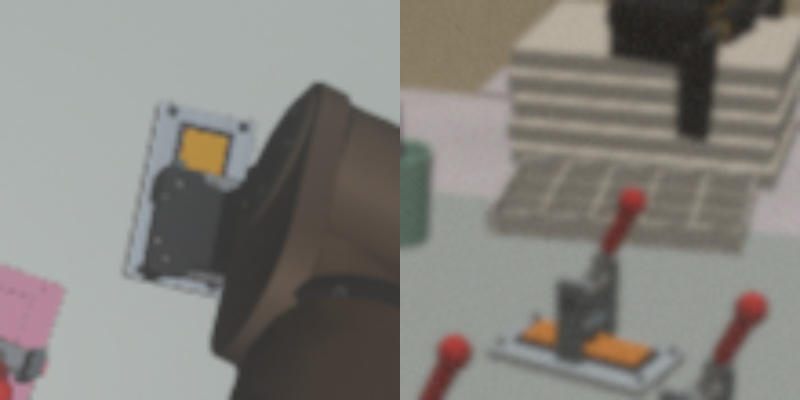

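The fingers are shut and hover behind and above the ball: side-crop finger tip (693,135), ball (632,200). The next moves are to descend, then push.

step_arm(plan=[[[0,0,30,0,-1],[0,0,60,0,-1],[0,0,82,0,-1],[0,0,82,0,-1],[8,0,82,0,-1],[16,0,82,0,-1],[24,0,82,0,-1],[32,0,82,0,-1]]])

```text
t: 2.25
eef_pos: [487.9, -144.4, 134.0]
tcp_rot: [3.141, 0.001, -0.201]
ft_force: [-11.6, 2.1, 9.5]
opening: 0.007
grip_force: 5.8
```

step_arm(plan=[[[10,0,0,0,-1],[20,0,0,0,-1],[30,0,0,0,-1],[40,0,0,0,-1],[50,0,0,0,-1],[60,0,0,0,-1],[68,0,0,0,-1],[68,0,0,0,-1]]])

```text
t: 2.92
eef_pos: [556.4, -158.3, 133.3]
tcp_rot: [3.141, -0.002, -0.201]
ft_force: [-0.7, -0.0, 1.0]
opening: 0.002
grip_force: 0.7
```

Run:
```python
from h import *
import cv2
togo(jig(50,0,130))
b=env.read_camera("side")[90:200,250:360]
cv2.imwrite("pics/m2.png",cv2.resize(b,(500,500)))
```

```text
2.9167 [ 556.4 -158.3  133.3] [ 3.141e+00 -2.000e-03 -2.010e-01] [-0.7 -0.   1. ] 0.002354934283378255 go [33.7 -0.6  3.4]
```

View pics/m2.png

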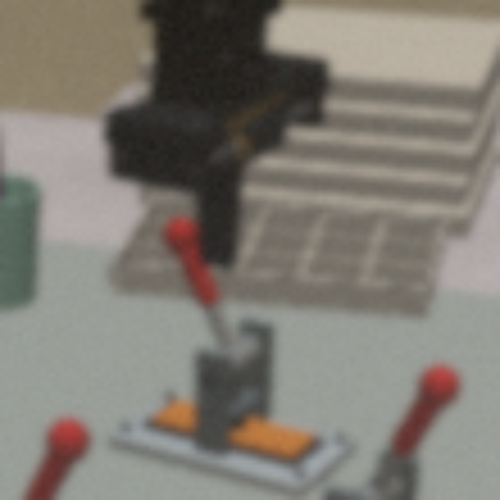

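The lever (ball at (182,232)) is past vertical and rests against the finger, so I'll keep pushing with a slight drop.

step_arm(plan=[[[8,0,1,0,-1],[16,0,2,0,-1],[24,0,4,0,-1],[32,0,6,0,-1],[40,0,8,0,-1],[46,0,10,0,-1],[46,0,10,0,-1],[46,0,10,0,-1]]])

```text
t: 3.63
eef_pos: [599.7, -167.0, 122.2]
tcp_rot: [-3.142, 0.001, -0.201]
ft_force: [-0.7, -0.1, -0.4]
opening: 0.004
grip_force: 0.0
```

Run:
```python
from h import *
import cv2
togo(jig(50,0,130))
b=env.read_camera("side")[90:200,250:360]
cv2.imwrite("pics/m3.png",cv2.resize(b,(500,500)))
```

```text
3.6333 [ 599.7 -167.   122.2] [-3.142e+00  1.000e-03 -2.010e-01] [-0.7 -0.1 -0.4] 0.003742905277185601 go [-10.5  -0.5  -7.8]
```

View pics/m3.png

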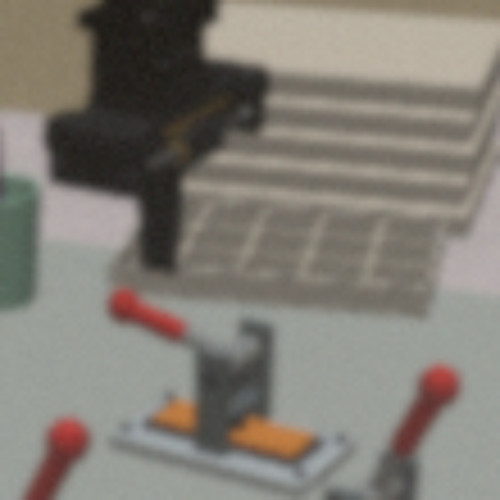

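The ball has dropped to (125,303), so the lever looks closed. I'll retract upward, then check the ball against the projected closed position.

step_arm(plan=[[[0,0,-25,0,-1],[0,0,-60,0,-1],[0,0,-95,0,-1],[-30,0,-110,0,-1],[-65,0,-110,0,-1],[-100,0,-110,0,-1],[-100,0,-110,0,-1],[-100,0,-110,0,-1]]])

```text
t: 4.35
eef_pos: [500.4, -146.8, 233.6]
tcp_rot: [3.141, -0.001, -0.201]
ft_force: [0.2, -1.1, 0.2]
opening: 0.002
grip_force: 0.0
```

Run:
```python
from h import *
import cv2
for x,z in ((88,88.6),(84,102),(90,75)):
    u,v=proj("side",np.array(jig(x,0,z))); print(x,(u-250)/.22,(v-90)/.22)
togo(jig(50,0,130))
im=env.read_camera("side")
cv2.imwrite("pics/m4.png",np.hstack([cv2.resize(im[90:200,250:360],(400,400)),cv2.resize(im[170:280,200:310],(400,400))]))
```

```text
88 120.13907427433345 306.6398500531007
84 125.16137708579616 289.5311655149928
90 117.64762828971259 324.3765622930123
4.35 [ 500.4 -146.8  233.6] [ 3.141e+00 -1.000e-03 -2.010e-01] [ 0.2 -1.1  0.2] 0.0015700184244890993 go [ 90.7  -0.6 103.7]
```

View pics/m4.png

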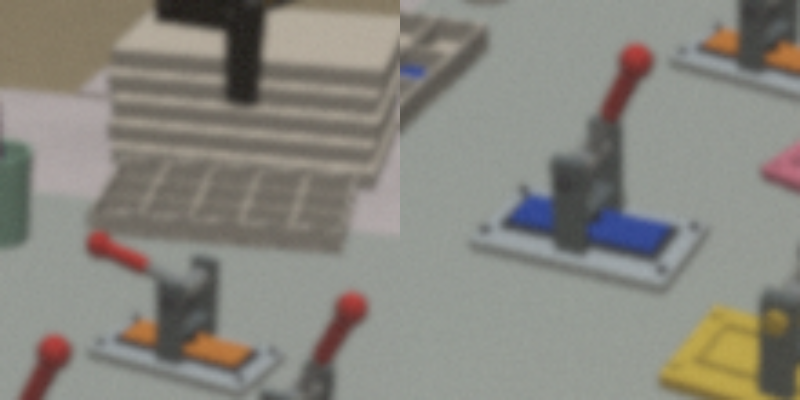

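The released lever stays down with its ball at (124,304) in 500-px units. The closed stop projects to (120,307), so it is closed. The amber plate is still in its nest, the blue lever is open, and the robot is clear.

```bash
python3 -c "
from cell import env
print(env.job_done())"
```

```text
the job is handed in; nothing more can be done
None
```

The amber jig's lever is snapped closed with the amber plate still in its nest and the blue jig's lever left open; I handed the job in at about 4.4 s, with the arm clear of everything.

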